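Unclip the filter cubes and case them

ROBOT

A 6-joint arm with a two-finger parallel gripper is mounted at the origin on a cart in front of the work surface, level with it; the furniture and walls round the work are solid. World frame = base frame: x ahead of the robot, y to its left, z up, the work surface at z = 0. Lengths are in m, angles in rad, forces in N, time in s.
With the tool pointing down it reaches from about 0.3 to 0.775 m from the base axis. Payload 14.6 kg.
Tool frame: the origin (TCP) lies at the very end of the fingers, on their centre line; the grasp point (between the pads) lies 19 mm behind it; z points along the fingers, y is the line along which they close (so a half turn about z gives the same grasp; the last joint's range is limited). The gripper opens to 94 mm and grips with 3 to 60 N. Pads are 16 mm wide; open, the fingers measure 119 mm over their backs; the gripper's body (75 mm by 177 mm) begins 78 mm behind the grasp point.
Start: joints at [1.178, 0.3, 1.521, -0, 1.321, -0.067], TCP at [0.176, 0.521, 0.205] pointing down, gripper open.
Joint ranges: [-3.03, 3.03], [-0.79, 2.21], [0.23, 2.52], [-1.04, 4.18], [0, 3.07], [-2.55, 2.55]. Speed limits (rad/s): [2.22, 2.22, 2.57, 3.14, 3.14, 3.14].

INTERFACE

Orientations are given as [roll, pitch, yaw] about the fixed x, y, z axes, in that order (R = Rz(yaw) Ry(pitch) Rx(roll)).
In Python, from station import * gives the robot as it stands.
- The arm moves only by the tool jog_arm, never from a script. Its argument "rows" is a list of rows, each a list of 3 entries, a list of its own where there are three numbers: the shift along the tool's x, y, z in m, then the turn about the tool's z in degrees, then the finger opening in m, from 0 to 0.094. A call has 1 to 12 rows; each row shifts and turns the commanded pose from where the row before left it, along the tool's axes as they then stand; what a row does not reach is not made up. A row lasts 1/12 s, in which the tool goes at most 41.7 mm and 7.16 degrees, less where a joint would pass 70% of its speed; a pose out of reach is approached as far as the arm can. A call is refused whole if a number of a shift passes 0.0417 or a number of a turn 7.16, either way. A call with a gripper value outside its range is refused whole. The fingers move at their own pace and stop on an object; "squeeze" is the grip in N (left out, the last holds). Time passes only in rows, so rows that do not move let the fingers close. It gives the time, the measured TCP pose, the force, the opening and the grip force at its end, in the units of the state.
- get_obs(): the state, without advancing time (a new reading comes with each control period).
- camera(name): name is "scene" or "top"; returns a dict with "image" (400x640x3 uint8, red, green, blue), "range_z" (400x640 float32, m along the optical axis (not along the pixel's ray), 0 where there is no reading), "K" (3x3 intrinsics, pixels), "k1" (the pictures are not rectified: a ray, as slopes to the right and down, at radius r is drawn at 1 + k1 r^2 times it, then the intrinsics apply), "world_from_camera" (4x4, takes a point from camera to world coordinates). Camera axes: x right, y up, looking along -z (the intrinsics and any distortion apply to the point x, -y, -z); pixel columns grow to the right and rows downward; lengths in m; the calibration is good to about 2 mm. A picture is of the moment at which its call begins.
- hand_in(): hands the job in; it is judged then, once.
Trained networks look in a picture, given as the dict that the camera call returned (one of the last four; its "shot" number tells which), for a name from the list of things; names that differ only in an ending like _2 or _b are one class to them, and where a whole thing is asked for, a point or a joint stands for the part that bears it (a point fixed in the world has none). Each returns a list of dicts, best first, with "p" (0 to 1); they miss things now and then, are a little off and sometimes report something else, mostly with a low value. They report only what shows in the picture. A call takes as long as a camera call.
- search_frame(label, picture): "at" ([column, row] as shares, 0 to 1, of the picture: columns of its width, rows of its height, amid what is visible of it).
- spot_point(label, picture): "at" ([column, row] as shares, 0 to 1, of the picture: columns of its width, rows of its height: a listed point, or the origin of a listed thing).
The state is a dict: "time_s": time; "qpos": joint angles; "joint_vel": joint speeds; "tau": joint torques, N m; "ee_pos": TCP position; "eef_rot": TCP orientation; "force": force on the tool from outside, world axes, zero at the start; "moment": the same for the moment, N m; "grip_width": finger opening in m; "grip_force": force on a finger pad.
Only numpy, scipy, OpenCV 4.12 (cv2) and the standard library are available. Lean on these libraries where they do the work, as an engineer would, in place of code of your own. Each camera call takes 0.05 s, during which the arm holds its last target. There are 200 camera calls.

TASK

Take the two windowed filter cubes, the long one and the short one, off the illuminator: they are clicked onto T-shaped rails, so each has to be pulled straight out towards the open front, past its spring detent, before it can be lifted. Put each upright in the recess of the open storage case that is made for its length, lowering it in rather than dropping it, then shut the case lid. If the vial standing in front of the illuminator is in the way, stand it elsewhere on the bench rather than running a cube into it; leave the low plain blank clicked in its station and do not disturb the two bottles.

Things in the scene. Friction and masses are not known exactly. Their poses are not given: they have to be found in the camera images.
- illuminator: Lamp unit fixed to the bench: flat grey bed 196 mm wide, 108 mm deep, top 12 mm high; white lamp body 72 mm high along its back edge, front face 41 mm behind the origin; a finned lamp behind it reaches to 106 mm. Origin on the bench under the middle station's open end. x points back into the lamp body, y to the left, z up. Stations at y = -64, 0, +64 mm; cubes pull off along -x.
- middle_rail (a point): Open front end of the middle rail, on the top of its head, 26 mm above the bench; axes as the illuminator. The three aluminium T-rails are alike, 64 mm apart, 40 mm long from here to the lamp body (the stop), head 24 mm wide. A cube's foot wraps round the head with 1 mm play, so it can only slide along x. A sprung ball in the rail, 20 mm from its front end, clicks into a notch under the cube.
- long_cube_center (a point): Centre of the long black filter cube: 64 mm long (its x, same direction as the illuminator's x at the start), 36 mm wide (y), 48 mm high, this point 24 mm above its flat foot; round glass windows on the front and both sides. Starts on one of the stations, rear face at the lamp body, foot 14 mm above the bench. Pulling it past its ball takes 8 to 14 N along -x; after 42 mm it is clear of the rail. 0.17 kg.
- short_cube_center (a point): Centre of the short black filter cube: 40 mm long (x), 36 mm wide (y), 48 mm high, otherwise like the long one. Starts on another station. Mass about 0.12 kg.
- blank_center (a point): Centre of the low plain black blank on the remaining station, without windows: 40 mm long, 36 mm wide, 26 mm high, this point 13 mm above its foot. It stays clicked on.
- cube_case: Grey storage case fixed to the bench, 98 mm deep (x), 144 mm wide (y), rim 19 mm high; the recesses are 76 mm apart. Origin at the centre of its underside, x pointing to the hinge at the back, z up.
- long_recess (a point): Centre of the floor of the long recess, in the case's +y half (5 mm above the bench): 74 mm along x, 46 mm along y, 14 mm deep. Axes as the case.
- short_recess (a point): Centre of the floor of the short recess, in the case's -y half: 50 mm along x, 46 mm along y, 14 mm deep. Axes as the case.
- case_lid (a joint): Hinge angle of the deep lid (42 mm high, 98 x 144 mm): 0 shut, 2.0 fully open (it starts near there, leaning back behind the case). The hinge runs along the case's y, 49 mm behind its centre and 19.5 mm above the bench. Pushed from behind, the free lid tips forward; below about 1.0 rad it falls shut slowly by itself, above that it falls back open.
- lid_edge (a point): Middle of the lid's far outer edge, where the front wall meets the top panel: 98 mm from the hinge along the lid and 42 mm up when shut. Fully open it stands about 91 mm above the bench and 79 mm behind the hinge.
- vial_center (a point): Centre of a small vial, 27 mm across and 58 mm high, standing loose on the bench in front of the illuminator, in line with one of the stations or between two; a cube pulled out may run into it. It weighs about 30 g. Up to 70 mm in front of the case the bench is clear.
- oil_bottle_center (a point): Centre of a small clear bottle with a black cap, 25 mm across and 66 mm high, standing loose. Leave it alone.
- stain_bottle_center (a point): Centre of a brown bottle, 47 mm across and 116 mm high, standing loose. Leave it alone.

How it is judged:
By the outcome, as a careful person would: the job done as asked, in the order asked, and still so for the second after the job is handed in, with the robot touching nothing.
It also fails if it takes over 67 s, if anything falls off the work surface, if the arm or the gripper's body presses on something with over 40 N, if the wrist force passes 120 N, or if a joint passes its speed limit or range.

## Working session

There is one attempt and no reset: what is moved stays moved. The work goes in short steps, Python scripts to look and compute and a tool call to move; the robot and the scene stay as the last step left them, time stands still between calls to the robot, and variables do not carry over. Pictures are saved under pics/ and viewed, at most 10 in all, crops included, and the job is handed in when it is done.

Besides the shell and the picture viewer there is one more tool, called after "Call:" as name([rows], argument=value, ...), one row to a line, values as JSON. jog_arm: Moves the arm, as the interface text tells. Its arguments: {"type":"object","properties":{"rows":{"type":"array","items":{"type":"array"}},"squeeze":{"type":"number"}},"required":["rows"]}

```bash
mkdir -p pics
cat > h.py <<'E'
from station import *
import numpy as np, cv2
def ray(c,at):
    K=np.array(c["K"]);k=c["k1"];u=at[0]*640;v=at[1]*400
    d=np.array([(u-K[0,2])/K[0,0],(v-K[1,2])/K[1,1]]);s=d.copy()
    for _ in range(30): s=d/(1+k*(s@s))
    return np.array([s[0],-s[1],-1.])
def at_z(c,at,z):
    T=np.array(c["world_from_camera"]);r=T[:3,:3]@ray(c,at);o=T[:3,3]
    return o+r*(z-o[2])/r[2]
def at_range(c,at):
    T=np.array(c["world_from_camera"]);u,v=int(at[0]*640),int(at[1]*400)
    z=c["range_z"][v-1:v+2,u-1:u+2];z=np.median(z[z>0]) if (z>0).any() else 0
    return T[:3,:3]@(ray(c,at)*z)+T[:3,3]
def cloud(c):
    K=np.array(c["K"]);T=np.array(c["world_from_camera"])
    v,u=np.mgrid[:400,:640];d=np.stack([(u+.5-K[0,2])/K[0,0],(v+.5-K[1,2])/K[1,1]],-1);s=d.copy()
    for _ in range(20): s=d/(1+c["k1"]*(s**2).sum(-1,keepdims=True))
    p=np.concatenate([s[...,:1],-s[...,1:],-np.ones(s.shape[:2]+(1,))],-1)*c["range_z"][...,None]
    return p@T[:3,:3].T+T[:3,3]
E
python3 - <<'E'
from h import *
np.set_printoptions(precision=4,suppress=True)
Z=dict(illuminator=0,middle_rail=.026,long_cube_center=.038,short_cube_center=.038,blank_center=.027,cube_case=0,long_recess=.005,short_recess=.005,lid_edge=.091,vial_center=.029,oil_bottle_center=.033,stain_bottle_center=.058)
for n in("top","scene"):
    c=camera(n);cv2.imwrite(f"pics/{n}0.png",c["image"][...,::-1])
    print(n,np.array(c["world_from_camera"])[:3,3])
    for l,z in Z.items():
        for d in spot_point(l,c)[:2]:
            print(l,round(d["p"],2),np.array(d["at"])*[640,400],at_z(c,d["at"],z),at_range(c,d["at"]))
o=get_obs();print(o["ee_pos"],o["eef_rot"],o["time_s"])
E
```

```text
top [0.3293 0.0967 1.0051]
illuminator 0.6 [369.472 220.12 ] [ 0.4842 -0.0501  0.    ] [ 0.4747 -0.0411  0.0615]
middle_rail 0.84 [375.104 218.4  ] [ 0.4841 -0.0607  0.026 ] [ 0.4786 -0.055   0.061 ]
middle_rail 0.18 [374.08 215.6 ] [ 0.4913 -0.0585  0.026 ] [ 0.4853 -0.0526  0.0626]
long_cube_center 0.77 [372.672 211.6  ] [ 0.4995 -0.0536  0.038 ] [ 0.4951 -0.0497  0.0628]
short_cube_center 0.88 [346.176 214.4  ] [0.4941 0.0127 0.038 ] [0.49   0.0148 0.0623]
blank_center 0.55 [396.928 209.4  ] [ 0.5055 -0.117   0.027 ] [ 0.5033 -0.1143  0.0394]
cube_case 0.92 [246.784 221.2  ] [0.4891 0.2651 0.    ] [0.4861 0.262  0.0188]
cube_case 0.26 [259.712 225.8  ] [0.4764 0.2319 0.    ] [0.4757 0.2312 0.0049]
long_recess 0.85 [228.032 217.2  ] [0.4998 0.3126 0.005 ] [0.4996 0.3123 0.0063]
long_recess 0.65 [260.096 224.6  ] [0.4787 0.2302 0.005 ] [0.4787 0.2302 0.0051]
short_recess 0.84 [260.672 226.92 ] [0.4727 0.2288 0.005 ] [0.4728 0.2288 0.0047]
short_recess 0.55 [242.624 226.12 ] [0.4759 0.2748 0.005 ] [0.474  0.2725 0.0181]
lid_edge 0.88 [245.184 164.32 ] [0.6129 0.2549 0.091 ] [0.6402 0
[... 1274 characters left out ...]
3 0.091 ] [0.5999 0.227  0.0923]
lid_edge 0.41 [305.408 185.08 ] [0.4468 0.1867 0.091 ] [0.4808 0.2591 0.0151]
vial_center 0.52 [323.904 244.   ] [ 0.4054 -0.0039  0.029 ] [ 0.4011 -0.0119  0.0405]
vial_center 0.47 [355.328 251.8  ] [ 0.47   -0.0742  0.029 ] [ 0.467  -0.0785  0.0359]
oil_bottle_center 0.44 [415.616 287.32 ] [ 0.5445 -0.2575  0.033 ] [ 0.5374 -0.2633  0.0466]
oil_bottle_center 0.3 [349.184 228.2  ] [0.4999 0.0078 0.033 ] [ 0.4877 -0.0102  0.0585]
stain_bottle_center 0.54 [287.616 141.4  ] [0.5124 0.4556 0.058 ] [0.5065 0.4416 0.0696]
stain_bottle_center 0.41 [357.184 244.72 ] [ 0.4752 -0.0737  0.058 ] [ 0.4747 -0.0744  0.0591]
[0.176  0.5211 0.2054] [3.1416 0.     2.8158] 1.3
```

```bash
ls; ls pics
```

```text
h.py
pics
scene0.png
top0.png
```

View pics/top0.png

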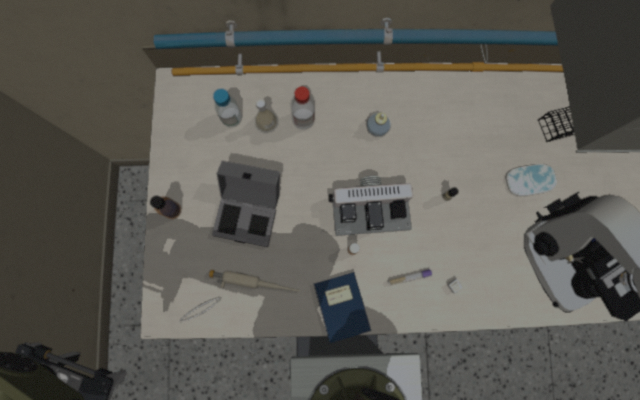

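View pics/scene0.png

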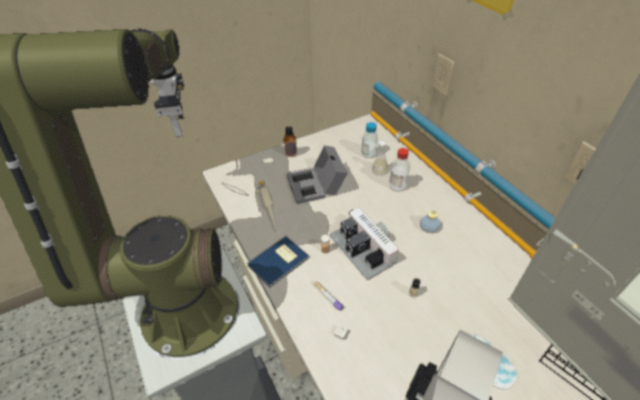

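Run:
```python
from h import *
np.set_printoptions(precision=4,suppress=True)
for n in("top","scene"):
    c=camera(n);P=cloud(c);ok=c["range_z"]>0
    def rect(m,name):
        q=P[m&ok]
        if len(q)<8: print(name,len(q));return
        r=cv2.minAreaRect((q[:,:2]*1000).astype(np.float32));print(n,name,len(q),np.array(r[0]),r[1],r[2],'z',np.median(q[:,2]),'med',np.median(q[:,:2],0))
    x,y,z=P[...,0],P[...,1],P[...,2]
    B=(x>.4)&(x<.56)&(y>-.18)&(y<.08)
    rect(B&(abs(z-.062)<.004)&(y>-.02)&(x<.53),'short top')
    rect(B&(abs(z-.062)<.004)&(y<-.03)&(y>-.09)&(x<.535),'long top')
    rect(B&(abs(z-.040)<.004)&(y<-.08)&(x>.47),'blank top')
    rect((x>.42)&(x<.56)&(y>.16)&(y<.36)&(abs(z-.019)<.003),'case rim')
    rect((x>.42)&(x<.56)&(y>.27)&(y<.36)&(abs(z-.005)<.004),'long rec')
    rect((x>.42)&(x<.56)&(y>.19)&(y<.26)&(abs(z-.005)<.004),'short rec')
    rect((x>.35)&(x<.44)&(y>-.15)&(y<.08)&(z>.04)&(z<.075),'vial')
    rect((x>.5)&(x<.68)&(y>-.2)&(y<.1)&(abs(z-.072)<.004),'lampbody')
    rect((x>.5)&(x<.6)&(y>-.32)&(y<-.2)&(z>.05),'oil')
    rect((x>.55)&(x<.68)&(y>.15)&(y<.36)&(z>.07),'lid')
```

```text
top short top 303 [462.1124  14.0212] (61.45109939575195, 122.33423614501953) 87.3883056640625 z 0.061835793012041784 med [0.4949 0.0067]
top long top 401 [488.3133 -61.0267] (68.29792785644531, 54.920623779296875) 0.26910755038261414 z 0.06201167592428458 med [ 0.4887 -0.0557]
top blank top 242 [ 504.0429 -118.4565] (42.03649139404297, 51.36855697631836) 2.564069986343384 z 0.03966898427668719 med [ 0.5053 -0.1194]
top case rim 1448 [499.3807 265.8702] (143.3953857421875, 135.78573608398438) 77.36186218261719 z 0.018789600624164127 med [0.4989 0.2627]
top long rec 657 [489.432  315.2589] (138.7752227783203, 89.54019165039062) 0.12097194045782089 z 0.004348813100270688 med [0.4883 0.3132]
top short rec 467 [490.2    225.0547] (68.4620361328125, 139.29571533203125) 89.36557006835938 z 0.005060381437672845 med [0.4764 0.2292]
top vial 101 [408.5833  -1.7799] (24.95532989501953, 24.479692459106445) 86.55635070800781 z 0.05703494597819825 med [ 0.4075 -0.0017]
top lampbody 1104 [551.3514 -52.9404] (60.8072509765625, 191.04974365234375) 2.765488862991333 z 0.07126480505471688 med [ 0.5394
[... 966 characters left out ...]
  0.3139]
scene short rec 174 [490.7928 224.5271] (138.73651123046875, 68.67240142822266) 0.6934676766395569 z 0.003920580486024339 med [0.4761 0.2303]
scene vial 78 [409.1985  -7.135 ] (23.50394630432129, 23.255495071411133) 60.286895751953125 z 0.05438015941620489 med [ 0.4075 -0.0093]
scene lampbody 521 [540.1644 -57.6913] (37.21521759033203, 188.6674041748047) 3.495161294937134 z 0.07023301217281452 med [ 0.5403 -0.0632]
scene oil 65 [ 541.7565 -258.0658] (21.718791961669922, 19.076799392700195) 5.6536478996276855 z 0.06298459753493635 med [ 0.5397 -0.2596]
scene lid 389 [586.66   242.8252] (150.68478393554688, 51.25077819824219) 80.99593353271484 z 0.0957329996868388 med [0.5846 0.2286]
```

The top view shows the case at about (245,222) with its lid leaning back at (248,183). On the illuminator the short cube is left (348,212), the long one middle (375,214) and the blank right (398,208). The vial is at (353,247). The scene view agrees. I'll refine the poses next.

```bash
cat >> h.py <<'E'
def comp(m,seed=None):
    n,l,st,_=cv2.connectedComponentsWithStats(m.astype(np.uint8),connectivity=4)
    return l==1+np.argmax(st[1:,4])
E
python3 - <<'E'
from h import *
from scipy.optimize import least_squares
np.set_printoptions(precision=4,suppress=True)
for n in("top","scene"):
    c=camera(n);P=cloud(c);ok=c["range_z"]>0;x,y,z=P[...,0],P[...,1],P[...,2]
    def rect(m,name):
        q=P[comp(m&ok)];r=cv2.minAreaRect((q[:,:2]*1000).astype(np.float32))
        a=r[2];a=a-90 if a>45 else a
        print(n,name,len(q),np.array(r[0]),np.round(r[1],1),'yaw',round(a,2),'z',np.median(q[:,2]))
    rect((y>-.02)&(y<.05)&(x>.45)&(x<.525)&(abs(z-.062)<.003),'short')
    rect((y>-.1)&(y<-.02)&(x>.42)&(x<.525)&(abs(z-.062)<.003),'long')
    rect((y>-.16)&(y<-.08)&(x>.42)&(x<.525)&(abs(z-.040)<.003),'blank')
    rect((x>.5)&(x<.6)&(y>-.2)&(y<.1)&(abs(z-.072)<.003),'lamp')
    rect((x>.42)&(x<.56)&(y>-.2)&(y<.1)&(z>.0085),'whole illum')
    rect((x>.40)&(x<.57)&(y>.15)&(y<.37)&(z>.012)&(z<.0225),'case rim')
    rect((x>.35)&(x<.44)&(y>-.15)&(y<.08)&(z>.05)&(z<.075),'vial')
    if n=="top":
        for x0 in np.arange(.6,.82,.02):
            print(round(x0,2),[round(float(z[ok&(abs(x-x0)<.01)&(abs(y-y0)<.01)].max(initial=0)),3) for y0 in np.arange(.1,.42,.02)])
E
```

```text
top short 235 [497.4133   5.0295] [43.2 46.7] yaw 4.41 z 0.06192948197082904
top long 373 [490.2462 -55.348 ] [68.6 36.8] yaw 2.85 z 0.0619391700284696
top blank 217 [ 503.6043 -114.8155] [41.5 45.8] yaw 1.26 z 0.03966305631347733
top lamp 987 [539.6744 -53.1477] [ 36.6 191. ] yaw 3.07 z 0.07146747848914603
top whole illum 3589 [504.7197 -49.3721] [110.8 207.7] yaw 3.25 z 0.05950285942693645
top case rim 1733 [496.0749 266.7357] [143.7 128. ] yaw -12.79 z 0.018476640638128372
top vial 83 [408.7883  -2.4721] [23.9 21.8] yaw -0.25 z 0.05764551150827035
0.6 [0.003, 0.005, 0.003, 0.004, 0.096, 0.097, 0.098, 0.101, 0.101, 0.106, 0.109, 0.109, 0.002, 0.005, 0.004, 0.007]
0.62 [0.004, 0.003, 0.003, 0.004, 0.003, 0.002, 0.0, 0.0, 0.095, 0.098, 0.098, 0.098, 0.003, 0.003, 0.004, 0.004]
0.64 [0.003, 0.004, 0.003, 0.005, 0.004, 0.004, 0.004, 0.004, 0.003, 0.003, 0.003, 0.003, 0.004, 0.003, 0.004, 0.004]
0.66 [0.003, 0.004, 0.004, 0.003, 0.006, 0.003, 0.004, 0.003, 0.004, 0.005, 0.004, 0.004, 0.007, 0.004, 0.004, 0.004]
0.68 [0.003, 0.005, 0.004, 0.004, 0.005, 0.004, 0.005, 0.004, 0.004, 0.004, 
[... 605 characters left out ...]
, 0.004, 0.004, 0.006]
0.8 [0.0, 0.0, 0.0, 0.003, 0.004, 0.004, 0.002, 0.003, 0.004, 0.086, 0.133, 0.0, 0.0, 0.004, 0.004, 0.004]
scene short 109 [499.9916   4.9495] [47.3 36. ] yaw 0.05 z 0.06129301610130544
scene long 176 [490.9968 -60.8748] [67.1 39.1] yaw 4.08 z 0.061107353157014155
scene blank 117 [ 504.9101 -123.5028] [41.7 37.8] yaw 6.63 z 0.03880092616340758
scene lamp 399 [540.1068 -57.0875] [ 36.  183.4] yaw 2.48 z 0.070813177852595
scene whole illum 2438 [504.435  -53.3661] [109.2 207.6] yaw 3.45 z 0.05058680244866043
scene case rim 708 [503.8115 262.3367] [151.1 142.4] yaw -10.75 z 0.016610643184324425
scene vial 52 [409.4475  -5.0922] [23.9 24.2] yaw 32.28 z 0.055432662695686974
```

Run:
```python
from h import *
np.set_printoptions(precision=1,suppress=True)
from scipy.optimize import minimize
for n in("top","scene"):
    c=camera(n);P=cloud(c);ok=c["range_z"]>0;x,y,z=P[...,0],P[...,1],P[...,2]
    R=(x>.40)&(x<.60)&(y>.15)&(y<.37)&ok
    rim=P[comp(R&(z>.012)&(z<.0225))][:,:2]*1000
    fl=P[R&(z<.0105)&(x<.56)&(y>.19)&(y<.345)][:,:2]*1000
    dr=cv2.distanceTransform  # unused guard
    def model(p,q):  # True if rim solid
        a=p[2];d=q-p[:2];u=d[:,0]*np.cos(a)+d[:,1]*np.sin(a);v=-d[:,0]*np.sin(a)+d[:,1]*np.cos(a)
        s=lambda cu,cv,hu,hv:np.maximum(abs(u-cu)-hu,abs(v-cv)-hv)
        return np.maximum.reduce([s(0,0,49,72),-s(0,38,37,23),-s(0,-38,25,23)])
    def cost(p):
        return np.minimum(np.maximum(model(p,rim),0),8).mean()*1+np.minimum(np.maximum(-model(p,fl),0),8).mean()*2
    best=min((minimize(cost,[490+dx,267+dy,-.2],method="Nelder-Mead",options=dict(initial_simplex=[[490+dx,267+dy,-.2],[496+dx,267+dy,-.2],[490+dx,273+dy,-.2],[490+dx,267+dy,-.25]])) for dx in(-6,0,6) for dy in(-6,0,6)),key=lambda r:r.fun)
    p=best.x;a=p[2];print(n,p[:2],np.degrees(a),best.fun)
    r=np.array([-np.sin(a),np.cos(a)])*38;print('long',p[:2]+r,'short',p[:2]-r,'hinge',p[:2]+49*np.array([np.cos(a),np.sin(a)]))
```

```text
top [486.2 269.7] -13.020557381469214 1.558914438070669
long [494.8 306.7] short [477.6 232.6] hinge [533.9 258.6]
scene [488.4 269. ] -12.970117702978616 1.6344401436838467
long [497. 306.] short [479.9 232. ] hinge [536.2 258. ]
```

Call:
jog_arm([
  [[0,0,0],-7,0.06],
  [[0,0,0],-7,0.055],
  [[0,0,0],-7,0.055],
], squeeze=45)

```text
time_s: 1.85
ee_pos: [0.176, 0.5211, 0.2055]
eef_rot: [-3.142, -0.0, -3.095]
force: [-0.6, -0.5, 0.1]
grip_width: 0.0773
grip_force: 0.0
```

Call:
jog_arm([
  [[-0.0142,-0.0297,0],-0.4,0.055],
  [[-0.0142,-0.0297,0],0,0.055],
  [[-0.0142,-0.0297,0],0,0.055],
  [[-0.0142,-0.0297,0],0,0.055],
  [[-0.0142,-0.0297,0],0,0.055],
  [[-0.0142,-0.0297,0],0,0.055],
  [[-0.0142,-0.0297,0],0,0.055],
  [[-0.0142,-0.0297,0],0,0.055],
  [[-0.0142,-0.0297,0],0,0.055],
  [[-0.0142,-0.0297,0],0,0.055],
])

```text
time_s: 2.68
ee_pos: [0.3323, 0.2296, 0.2057]
eef_rot: [3.141, 0.001, -3.094]
force: [1.0, 0.3, 0.0]
grip_width: 0.0548
grip_force: 0.0
```

Call:
jog_arm([
  [[-0.0142,-0.0297,0],0,0.052],
  [[-0.0142,-0.0297,0],0,0.052],
  [[-0.0142,-0.0297,0],0,0.052],
  [[-0.0142,-0.0297,0],0,0.052],
  [[-0.0142,-0.0297,0],0,0.052],
  [[-0.0142,-0.0297,0],0,0.052],
  [[-0.0142,-0.0297,0],0,0.052],
  [[-0.0142,-0.0297,0.01],0,0.052],
  [[-0.0142,-0.0297,0.02],0,0.052],
  [[-0.0142,-0.0297,0.02],0,0.052],
  [[0,0,0],0,0.052],
  [[0,0,0],0,0.052],
])

```text
time_s: 3.68
ee_pos: [0.4875, -0.0598, 0.1543]
eef_rot: [3.141, -0.002, -3.096]
force: [-0.6, 1.5, 1.2]
grip_width: 0.0521
grip_force: 0.0
```

Call:
jog_arm([
  [[-0.0027,0.004,0.02],-0.5,0.05],
  [[0,0,0.025],0,0.05],
  [[0,0,0.025],0,0.05],
  [[0,0,0.02],0,0.05],
  [[0,0,0.01],0,0.05],
  [[0,0,0.01],0,0.05],
  [[0,0,0.008],0,0.05],
  [[0,0,0],0,0.05],
])

```text
time_s: 4.35
ee_pos: [0.4902, -0.0544, 0.037]
eef_rot: [3.141, -0.001, -3.085]
force: [-0.5, 0.9, -0.5]
grip_width: 0.05
grip_force: 0.0
```

Run:
```python
from h import *
o=get_obs();print(o["ee_pos"],o["eef_rot"],o["force"])
c=camera("top");a=cv2.resize(c["image"][150:270,300:440,::-1],None,fx=4,fy=4,interpolation=2)
c=camera("scene");b=cv2.resize(c["image"][180:300,290:430,::-1],None,fx=4,fy=4,interpolation=2)
cv2.imwrite("pics/g1.png",cv2.resize(np.vstack([a,b]),(500,600*1000//1200*0+600)) if 0 else np.hstack([cv2.resize(a,(400,343)),cv2.resize(b,(400,343))]))
```

```text
[ 0.49015372 -0.05437238  0.03697126] [ 3.14143482e+00 -5.33222959e-04 -3.08480071e+00] [-0.53657388  0.90923078 -0.53972813]
```

View pics/g1.png

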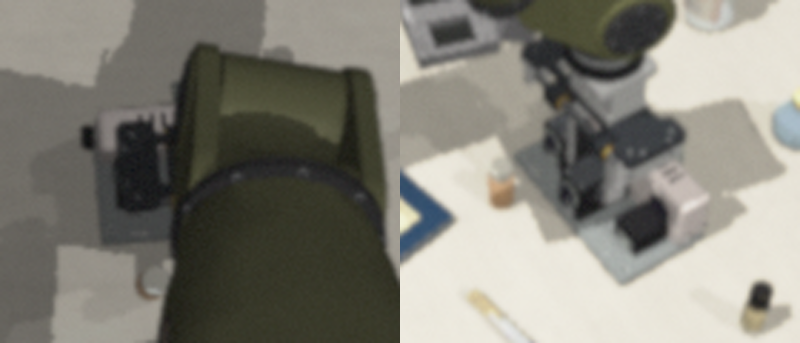

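The fingers straddle the long cube and the vial (≈150,280 in the crop) is clear of it. Closing now.

Call:
jog_arm([
  [[0,-0.0012,0],0,0.04],
  [[0,0,0],0,0.03],
  [[0,0,0],0,0.03],
  [[0,0,0],0,0.03],
  [[0,0,0],0,0.03],
], squeeze=15)

```text
time_s: 4.87
ee_pos: [0.4908, -0.0561, 0.0381]
eef_rot: [-3.141, 0.001, -3.085]
force: [-1.2, -1.0, 5.8]
grip_width: 0.0357
grip_force: 15.0
```

Call:
jog_arm([
  [[0,0,0],0,0.03],
  [[0,0,0],0,0.03],
  [[0.003,0,0],0,0.03],
  [[0.004,0,0],0,0.03],
  [[0.004,0,0],0,0.03],
  [[0.004,0,0],0,0.03],
  [[0.004,0,0],0,0.03],
  [[0.004,0,0],0,0.03],
  [[0,0,0],0,0.03],
], squeeze=45)

```text
time_s: 5.62
ee_pos: [0.4672, -0.0573, 0.038]
eef_rot: [-3.141, 0.001, -3.085]
force: [-3.2, -0.1, 10.0]
grip_width: 0.0356
grip_force: 45.0
```

Call:
jog_arm([
  [[0.004,0,-0.001],0,0.03],
  [[0.004,0,0],0,0.03],
  [[0.004,0,0],0,0.03],
  [[0.004,0,0],0,0.03],
  [[0.004,0,0],0,0.03],
  [[0.004,0,0],0,0.03],
  [[0,0,0],0,0.03],
])

```text
time_s: 6.2
ee_pos: [0.4426, -0.0585, 0.0383]
eef_rot: [3.141, -0.001, -3.085]
force: [-0.0, -0.2, -2.2]
grip_width: 0.0358
grip_force: 45.0
```

Call:
jog_arm([
  [[0.003,0,0],0,0.03],
  [[0,0,-0.004],0,0.03],
  [[0,0,-0.008],0,0.03],
  [[0,0,-0.015],0,0.03],
  [[0,0,-0.025],0,0.03],
  [[0,0,-0.03],0,0.03],
  [[0,0,-0.02],0,0.03],
  [[0,0,0],0,0.03],
])

```text
time_s: 6.87
ee_pos: [0.4424, -0.0591, 0.1449]
eef_rot: [-3.14, 0.007, -3.085]
force: [0.5, 1.0, -1.3]
grip_width: 0.0361
grip_force: 45.0
```

Run:
```python
from h import *
o=get_obs();print(o["ee_pos"],o["eef_rot"],o["force"])
c=camera("top");P=cloud(c);z=P[...,2];x,y=P[...,0],P[...,1]
a=cv2.resize(c["image"][150:270,300:440,::-1],(400,343),interpolation=2)
c=camera("scene");b=cv2.resize(c["image"][160:280,270:410,::-1],(400,343),interpolation=2)
cv2.imwrite("pics/g2.png",np.hstack([a,b]))
for l,zz in(("long_cube_center",.119),("short_cube_center",.038)):
  for d in spot_point(l,c)[:2]: print(l,d["p"],at_z(c,d["at"],zz))
```

```text
[ 0.44236169 -0.05906609  0.14493531] [-3.13969144  0.00676844 -3.08503236] [ 0.47922555  0.9632321  -1.3261088 ]
long_cube_center 0.6 [ 0.45809928 -0.04395784  0.119     ]
```

View pics/g2.png

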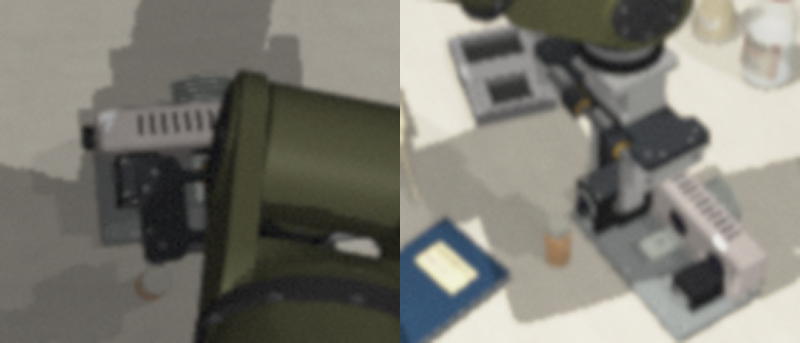

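Call:
jog_arm([
  [[0,0,0],5.4,0.03],
  [[0,0,0],5.4,0.03],
  [[0,0,0],5.4,0.03],
])

```text
time_s: 7.32
ee_pos: [0.4399, -0.0586, 0.1391]
eef_rot: [-3.142, -0.002, 2.911]
force: [0.1, 0.4, -1.3]
grip_width: 0.0355
grip_force: 45.0
```

Call:
jog_arm([
  [[0.0026,0.015,0],0,0.03],
  [[0.0026,0.033,0],0,0.03],
  [[0.0026,0.035,0],0,0.03],
  [[0.0026,0.035,0],0,0.03],
  [[0.0026,0.035,0],0,0.03],
  [[0.0026,0.035,0],0,0.03],
  [[0.0026,0.035,0],0,0.03],
  [[0.0026,0.035,0],0,0.03],
  [[0.0026,0.035,0],0,0.03],
  [[0.0026,0.035,0],0,0.03],
  [[0.0026,0.025,0],0,0.03],
  [[0.002,0.015,0],0,0.03],
])

```text
time_s: 8.32
ee_pos: [0.4925, 0.3091, 0.1384]
eef_rot: [-3.14, -0.002, 2.917]
force: [0.2, 0.2, -1.7]
grip_width: 0.0359
grip_force: 45.0
```

Call:
jog_arm([
  [[0,0,0],0,0.03],
  [[0,0,0],0,0.03],
  [[0,0,0],0,0.03],
])

```text
time_s: 8.57
ee_pos: [0.4929, 0.3059, 0.1394]
eef_rot: [-3.14, -0.001, 2.915]
force: [0.2, -0.5, -1.5]
grip_width: 0.0356
grip_force: 45.0
```

Run:
```python
from h import *
o=get_obs();print(o["ee_pos"],o["eef_rot"],o["force"])
c=camera("top");a=cv2.resize(c["image"][160:280,190:330,::-1],(400,343),interpolation=2)
for d in spot_point("long_cube_center",c)[:2]: print('top',d["p"],at_z(c,d["at"],o["ee_pos"][2]+.001))
c=camera("scene");b=cv2.resize(c["image"][110:230,230:370,::-1],(400,343),interpolation=2)
for d in spot_point("long_cube_center",c)[:2]: print('sc',d["p"],at_z(c,d["at"],o["ee_pos"][2]+.001))
cv2.imwrite("pics/g3.png",np.hstack([a,b]))
```

```text
[0.49290398 0.30590783 0.13938334] [-3.14020051e+00 -1.31964806e-03  2.91506041e+00] [ 0.16560332 -0.45813526 -1.4988079 ]
top 0.71 [0.40286264 0.00654447 0.14038334]
sc 0.6 [0.50823991 0.30974689 0.14038334]
```

View pics/g3.png

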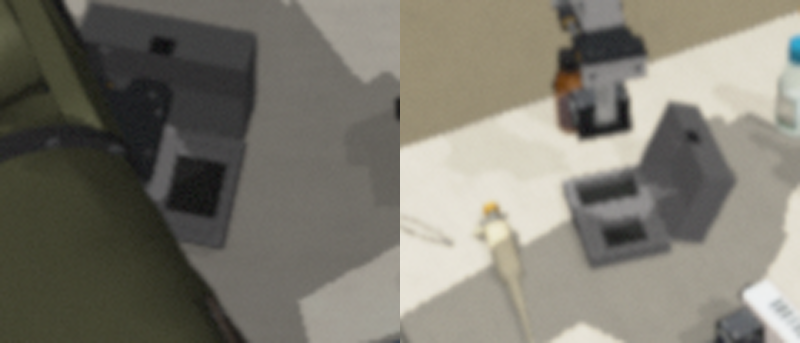

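The long cube hangs upright from the fingers at (600,120) in the right crop. I'll check how far it slipped along the pull direction.

Run:
```python
from h import *
np.set_printoptions(precision=1,suppress=True)
o=get_obs();t=o["ee_pos"]
a=o["eef_rot"][2]-np.pi
for k in range(2):
    c=camera("scene");P=cloud(c);d=P-t
    u=(d[...,0]*np.cos(a)+d[...,1]*np.sin(a))*1e3;v=(-d[...,0]*np.sin(a)+d[...,1]*np.cos(a))*1e3;w=d[...,2]*1e3
    m=(c["range_z"]>0)&(abs(u)<60)&(abs(v)<30)&(w<22)&(w>-40)
    for lo in range(-30,22,6):
        q=m&(w>=lo)&(w<lo+6)
        if q.sum()>5: print(lo,q.sum(),'u',np.percentile(u[q],[2,10,90,98]),'v',np.percentile(v[q],[2,50,98]))
```

```text
-30 7 u [-28.5 -23.8  29.4  30.9] v [-20.9 -18.7 -17.7]
-24 35 u [-33.5 -31.3  22.7  27.9] v [-24.4 -19.9   8. ]
-18 28 u [-29.  -23.2  17.6  22.4] v [-22.6 -19.4 -13.8]
-12 26 u [-32.7 -30.8  24.6  27.8] v [-24.6 -20.5 -13.2]
-6 29 u [-34.7 -32.2  25.4  28.5] v [-23.3 -19.2  -4.6]
0 17 u [-35.  -32.2  19.3  24.3] v [-27.7 -20.   -2.8]
6 29 u [-34.9 -33.5  26.5  28.7] v [-29.3 -20.2  -0.4]
12 32 u [-34.9 -32.9  24.4  28.1] v [-29.8 -19.2  13. ]
18 68 u [-32.7 -28.9  26.8  30.1] v [-24.5  -6.6  14.9]
-30 15 u [-32.9 -29.8  20.7  26.6] v [-20.5 -16.9   2.5]
-24 25 u [-32.7 -28.6  23.3  26.8] v [-23.3 -19.8  -1.9]
-18 30 u [-31.  -28.8  18.1  27.4] v [-23.1 -20.2 -15.2]
-12 28 u [-32.9 -26.8  21.9  26.8] v [-23.1 -19.5 -13.1]
-6 23 u [-34.9 -33.6  21.6  27.1] v [-23.  -20.   -5.1]
0 21 u [-34.8 -31.2  24.6  28.2] v [-22.4 -18.7  -3.8]
6 27 u [-35.2 -33.8  23.8  27.2] v [-25.4 -18.6  -1.4]
12 29 u [-34.8 -34.1  25.6  29.1] v [-26.8 -19.6  11.7]
18 55 u [-33.5 -31.2  27.2  30. ] v [-26.8  -6.7  16.2]
```

Call:
jog_arm([
  [[-0.004,0.001,0.01],0,0.03],
  [[0,0,0.02],0,0.03],
  [[0,0,0.02],0,0.03],
  [[0,0,0.02],0,0.03],
  [[0,0,0.015],0,0.03],
  [[0,0,0.005],0,0.03],
  [[0,0,0],0,0.03],
  [[0,0,0],0,0.03],
])

```text
time_s: 9.53
ee_pos: [0.4977, 0.3068, 0.0508]
eef_rot: [3.141, 0.0, 2.915]
force: [-0.2, 0.4, -1.3]
grip_width: 0.0362
grip_force: 45.0
```

Run:
```python
from h import *
np.set_printoptions(precision=1,suppress=True)
o=get_obs();t=o["ee_pos"];print(t*1e3,o["force"])
a=o["eef_rot"][2]-np.pi
c=camera("scene");cv2.imwrite("pics/g4.png",cv2.resize(c["image"][130:220,250:370,::-1],(800,600),interpolation=2))
```

```text
[497.7 306.8  50.8] [-0.2  0.4 -1.3]
```

View pics/g4.png

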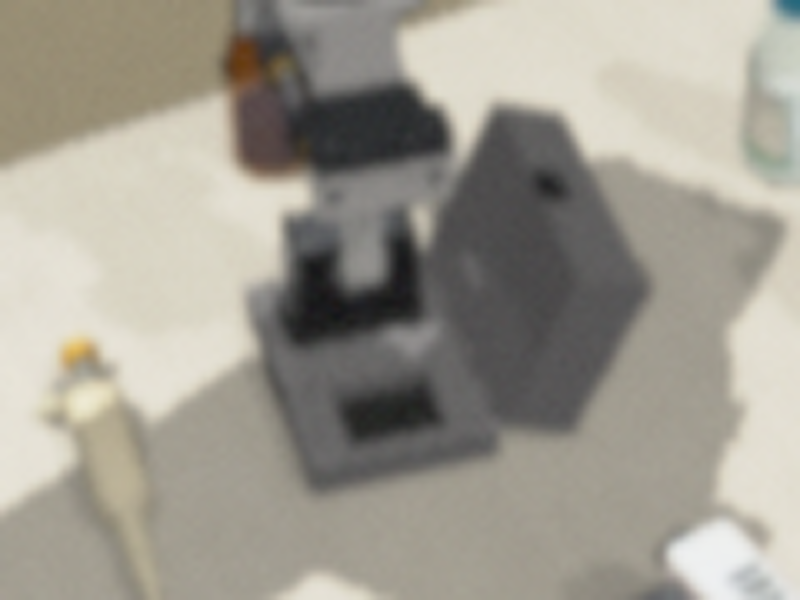

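The cube hangs just above the long recess at (350,300), roughly centred. Now lowering slowly while watching force.

Call:
jog_arm([
  [[0,0,0.005],0,0.03],
  [[0,0,0.005],0,0.03],
  [[0,0,0.003],0,0.03],
  [[0,0,0],0,0.03],
])

```text
time_s: 9.92
ee_pos: [0.4971, 0.3067, 0.0368]
eef_rot: [-3.141, -0.001, 2.915]
force: [0.1, -0.3, -2.1]
grip_width: 0.036
grip_force: 45.0
```

Call:
jog_arm([
  [[0,0,0.003],0,0.03],
  [[0,0,0.002],0,0.03],
  [[0,0,0.001],0,0.03],
  [[0,0,0],0,0.03],
])

```text
time_s: 10.25
ee_pos: [0.4973, 0.3068, 0.0312]
eef_rot: [-3.141, -0.0, 2.915]
force: [0.6, -0.2, -0.5]
grip_width: 0.0357
grip_force: 45.0
```

Call:
jog_arm([
  [[0,0,0.001],0,0.03],
  [[0,0,0.001],0,0.03],
  [[0,0,0.001],0,0.03],
  [[0,0,0],0,0.03],
])

```text
time_s: 10.58
ee_pos: [0.4975, 0.3069, 0.0291]
eef_rot: [3.141, 0.0, 2.915]
force: [-3.8, -1.4, 6.4]
grip_width: 0.0359
grip_force: 45.0
```

Call:
jog_arm([
  [[0,0,0],0,0.042],
  [[0,0,0],0,0.05],
  [[0,0,0],0,0.05],
  [[0,0,-0.005],0,0.05],
  [[0,0,-0.015],0,0.05],
  [[0,0,-0.03],0,0.05],
  [[0,0,-0.035],0,0.05],
  [[0,0,-0.025],0,0.05],
])

```text
time_s: 11.25
ee_pos: [0.4977, 0.307, 0.1415]
eef_rot: [3.14, 0.001, 2.915]
force: [1.3, 0.9, 0.5]
grip_width: 0.0501
grip_force: 0.0
```

Call:
jog_arm([
  [[-0.0068,-0.015,0],0,0.05],
  [[-0.0068,-0.028,0],0,0.05],
  [[-0.0068,-0.033,0],0,0.05],
  [[-0.0068,-0.033,0],0,0.05],
  [[-0.0068,-0.033,0],0,0.05],
  [[-0.0068,-0.033,0],0,0.05],
  [[-0.0068,-0.033,0],0,0.05],
  [[-0.0068,-0.033,0],0,0.05],
  [[-0.0068,-0.03,0],0,0.05],
  [[-0.0068,-0.02,0],0,0.05],
])

```text
time_s: 12.08
ee_pos: [0.498, 0.0056, 0.139]
eef_rot: [-3.141, 0.001, 2.914]
force: [0.2, 0.0, 0.0]
grip_width: 0.0502
grip_force: 0.0
```

Call:
jog_arm([
  [[0,0,0],-5.4,0.05],
  [[0,0,0],-5.4,0.05],
  [[0,0,0],-5.4,0.05],
  [[0,0,0],0,0.05],
  [[0,0,0],0,0.05],
])

```text
time_s: 12.5
ee_pos: [0.4984, 0.008, 0.1387]
eef_rot: [3.142, 0.0, -3.088]
force: [-0.3, 0.8, -0.2]
grip_width: 0.0502
grip_force: 0.0
```

Run:
```python
from h import *
np.set_printoptions(precision=1,suppress=True)
o=get_obs();t=o["ee_pos"];print(t*1e3,o["eef_rot"],o["force"])
c=camera("scene");cv2.imwrite("pics/g5.png",np.hstack([cv2.resize(c["image"][150:210,270:350,::-1],(400,300),interpolation=2),cv2.resize(c["image"][200:275,310:410,::-1],(400,300),interpolation=2)]))
P=cloud(c);z=P[...,2];x,y=P[...,0],P[...,1]
m=(x>.42)&(x<.56)&(y>.26)&(y<.36)&(abs(z-.053)<.004)&(c["range_z"]>0)
q=P[comp(m)];r=cv2.minAreaRect((q[:,:2]*1000).astype(np.float32));print(len(q),r,np.median(q[:,2]))
```

```text
[498.4   8.  138.7] [ 3.1  0.  -3.1] [-0.3  0.8 -0.2]
111 ((495.2943420410156, 302.44329833984375), (37.84466552734375, 63.10244369506836), 79.18535614013672) 0.051080700189014894
```

View pics/g5.png

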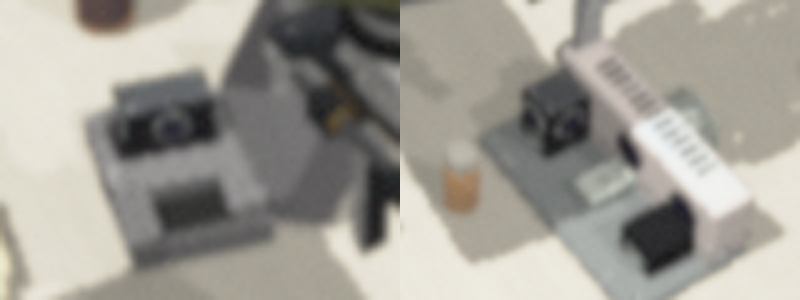

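The long cube is seated upright in its recess (left crop, (165,120)). The short cube is still clicked on at (550,110), with the vial at (460,170) in front and a little left. Descending now.

Call:
jog_arm([
  [[0,0,0.02],0,0.05],
  [[0,0,0.025],0,0.05],
  [[0,0,0.02],0,0.05],
  [[0,0,0.015],0,0.05],
  [[0,0,0.01],0,0.05],
  [[0,0,0.008],0,0.05],
  [[0,0,0.003],0,0.05],
  [[0,0,0],0,0.05],
])

```text
time_s: 13.22
ee_pos: [0.4984, 0.008, 0.0373]
eef_rot: [3.142, -0.0, -3.086]
force: [0.4, 0.1, 0.1]
grip_width: 0.0499
grip_force: 0.0
```

Call:
jog_arm([
  [[0,0,0],0,0.04],
  [[0,0,0],0,0.03],
  [[0,0,0],0,0.03],
  [[0,0,0],0,0.03],
], squeeze=15)

```text
time_s: 13.55
ee_pos: [0.4988, 0.008, 0.0382]
eef_rot: [-3.141, 0.001, -3.085]
force: [-1.3, -0.1, 4.9]
grip_width: 0.0359
grip_force: 15.0
```

Call:
jog_arm([
  [[0,0,-0.001],0,0.03],
  [[0,0,0],0,0.03],
  [[0.003,0,0],0,0.03],
  [[0.004,0,0],0,0.03],
  [[0.004,0,0],0,0.03],
  [[0.004,0,0],0,0.03],
  [[0.004,0,0],0,0.03],
  [[0.004,0,0],0,0.03],
  [[0.004,0,0],0,0.03],
  [[0.004,0,0],0,0.03],
  [[0.004,0,0],0,0.03],
  [[0.004,0,0],0,0.03],
], squeeze=45)

```text
time_s: 14.55
ee_pos: [0.4588, 0.0058, 0.0383]
eef_rot: [3.142, -0.0, -3.085]
force: [-0.7, -0.6, -0.6]
grip_width: 0.0357
grip_force: 45.0
```

Call:
jog_arm([
  [[0.004,0,0],0,0.03],
  [[0.0025,0,0],0,0.03],
  [[0,0,0],0,0.03],
])

```text
time_s: 14.8
ee_pos: [0.4524, 0.0054, 0.0384]
eef_rot: [3.142, -0.0, -3.085]
force: [-0.6, 0.5, -1.0]
grip_width: 0.0357
grip_force: 45.0
```

Run:
```python
from h import *
np.set_printoptions(precision=1,suppress=True)
o=get_obs();t=o["ee_pos"];print(t*1e3,o["force"]);a=o["eef_rot"][2]-np.pi
c=camera("scene");P=cloud(c);d=P-t
u=(d[...,0]*np.cos(a)+d[...,1]*np.sin(a))*1e3;v=(-d[...,0]*np.sin(a)+d[...,1]*np.cos(a))*1e3;w=d[...,2]*1e3
m=(c["range_z"]>0)&(abs(u)<33)&(abs(v)<27)
for lo in range(-24,22,6):
    q=m&(w>=lo)&(w<lo+6)
    if q.sum()>5: print(lo,q.sum(),'u',np.percentile(u[q],[2,10,90,98]),'v',np.percentile(v[q],[2,50,98]))
q=(P[...,0]>.35)&(P[...,0]<.44)&(P[...,1]>-.1)&(P[...,1]<.06)&(P[...,2]>.03)&(P[...,2]<.075)&(u<-30)
print('vial',np.percentile(P[q],[2,50,98],axis=0)*1e3)
```

```text
[452.4   5.4  38.4] [-0.6  0.5 -1. ]
-24 18 u [-21.  -19.8  17.1  23.1] v [-21.4 -19.6 -12. ]
-18 16 u [-20.4 -20.2  22.7  31.1] v [-21.9 -19.1  -1.9]
-12 15 u [-21.  -20.1  20.3  25.9] v [-22.8 -19.5 -12.1]
-6 12 u [-23.5 -22.7 -14.5 -13. ] v [-20.9 -16.3   1.4]
0 12 u [-23.2 -22.   -9.3  -8.9] v [-24.7 -17.5   7.3]
6 16 u [-30.  -22.9 -12.   -9.4] v [-21.1 -14.2  10. ]
12 20 u [-32.3 -31.8 -12.9 -10.3] v [-22.   -9.1  19.9]
18 78 u [-22.  -19.6   3.7   9.2] v [-22.    1.5  24.5]
vial [[397.2 -19.1  31.1]
 [407.  -10.5  52.4]
 [420.7   3.8  59.2]]
```

Call:
jog_arm([
  [[0,0,-0.003],0,0.03],
  [[0,0,-0.004],0,0.03],
  [[0,0,-0.005],0,0.03],
  [[0,0,0],0,0.03],
])

```text
time_s: 15.18
ee_pos: [0.4535, 0.0054, 0.0516]
eef_rot: [-3.141, 0.002, -3.085]
force: [0.2, 0.2, -1.0]
grip_width: 0.0358
grip_force: 45.0
```

Call:
jog_arm([
  [[0,0,-0.01],0,0.03],
  [[0,0,-0.025],0,0.03],
  [[0,0,-0.03],0,0.03],
  [[0,0,-0.02],0,0.03],
  [[0,0,-0.005],0,0.03],
  [[0,0,0],5.4,0.03],
  [[0,0,0],5.4,0.03],
  [[0,0,0],5.4,0.03],
])

```text
time_s: 15.85
ee_pos: [0.4526, 0.0055, 0.14]
eef_rot: [-3.141, -0.001, 2.911]
force: [0.3, -0.5, -2.3]
grip_width: 0.0359
grip_force: 45.0
```

Call:
jog_arm([
  [[0.0025,0.012,0],0,0.03],
  [[0.0025,0.025,0],0,0.03],
  [[0.0025,0.03,0],0,0.03],
  [[0.0025,0.03,0],0,0.03],
  [[0.0025,0.03,0],0,0.03],
  [[0.0025,0.03,0],0,0.03],
  [[0.0025,0.03,0],0,0.03],
  [[0.0025,0.022,0],0,0.03],
  [[0.0025,0.012,0],0,0.03],
  [[0.0025,0.006,0],0,0.03],
  [[0,0,0],0,0.03],
  [[0,0,0],0,0.03],
])

```text
time_s: 16.85
ee_pos: [0.4793, 0.2315, 0.1402]
eef_rot: [-3.141, -0.0, 2.915]
force: [0.3, -0.1, -0.4]
grip_width: 0.0356
grip_force: 45.0
```

Run:
```python
from h import *
np.set_printoptions(precision=1,suppress=True)
o=get_obs();t=o["ee_pos"];print(t*1e3,o["eef_rot"],o["force"]);a=o["eef_rot"][2]-np.pi
c=camera("scene");P=cloud(c);d=P-t
u=(d[...,0]*np.cos(a)+d[...,1]*np.sin(a))*1e3;v=(-d[...,0]*np.sin(a)+d[...,1]*np.cos(a))*1e3;w=d[...,2]*1e3
m=(c["range_z"]>0)&(abs(u)<40)&(abs(v)<27)
for lo in range(-36,22,6):
    q=m&(w>=lo)&(w<lo+6)
    if q.sum()>5: print(lo,q.sum(),'u',np.percentile(u[q],[2,10,90,98]),'v',np.percentile(v[q],[2,50,98]))
```

```text
[479.3 231.5 140.2] [-3.1 -0.   2.9] [ 0.3 -0.1 -0.4]
-30 8 u [-20.  -18.9  15.3  17.2] v [-19.7 -18.7 -14.2]
-24 22 u [-20.4 -20.   13.9  17.9] v [-24.9 -19.8  11.2]
-18 21 u [-19.5 -17.4  10.6  12.9] v [-24.3 -19.3 -15.5]
-12 16 u [-21.4 -19.3  16.   17.6] v [-22.  -20.   -2.9]
-6 15 u [-22.4 -21.8  16.8  18.3] v [-22.  -18.8  -4. ]
0 13 u [-21.9 -21.2  15.1  18. ] v [-26.7 -19.5  -3.4]
6 12 u [-22.5 -20.   17.8  18.5] v [-24.1 -19.3  -8.7]
12 13 u [-22.9 -22.3  10.1  17.9] v [-21.4 -18.5  -3.5]
18 38 u [-21.2 -19.6  16.9  18.8] v [-22.3  -5.9   7.8]
```

Call:
jog_arm([
  [[-0.001,0.001,0.01],0,0.03],
  [[0,0,0.02],0,0.03],
  [[0,0,0.02],0,0.03],
  [[0,0,0.02],0,0.03],
  [[0,0,0.015],0,0.03],
  [[0,0,0.007],0,0.03],
  [[0,0,0.005],0,0.03],
  [[0,0,0.004],0,0.03],
  [[0,0,0],0,0.03],
])

```text
time_s: 17.65
ee_pos: [0.4807, 0.2328, 0.0392]
eef_rot: [-3.142, -0.0, 2.915]
force: [-0.4, -1.2, -1.8]
grip_width: 0.0357
grip_force: 45.0
```

Call:
jog_arm([
  [[0,0,0.003],0,0.03],
  [[0,0,0.002],0,0.03],
  [[0,0,0.001],0,0.03],
  [[0,0,0],0,0.03],
])

```text
time_s: 17.98
ee_pos: [0.4807, 0.233, 0.0335]
eef_rot: [3.142, 0.0, 2.915]
force: [-0.1, 0.4, -1.2]
grip_width: 0.0357
grip_force: 45.0
```

Call:
jog_arm([
  [[0,0,0.001],0,0.03],
  [[0,0,0.001],0,0.03],
  [[0,0,0],0,0.03],
])

```text
time_s: 18.23
ee_pos: [0.4806, 0.233, 0.0313]
eef_rot: [-3.142, -0.0, 2.915]
force: [0.0, -0.3, -1.1]
grip_width: 0.0355
grip_force: 45.0
```

Call:
jog_arm([
  [[0,0,0.001],0,0.03],
  [[0,0,0.001],0,0.03],
  [[0,0,0],0,0.03],
])

```text
time_s: 18.48
ee_pos: [0.4806, 0.233, 0.0292]
eef_rot: [-3.141, -0.0, 2.915]
force: [0.1, -0.4, -1.3]
grip_width: 0.0357
grip_force: 45.0
```

Call:
jog_arm([
  [[0,0,0.001],0,0.03],
  [[0,0,0.0005],0,0.03],
  [[0,0,0],0,0.03],
])

```text
time_s: 18.73
ee_pos: [0.4807, 0.233, 0.0292]
eef_rot: [-3.142, 0.0, 2.915]
force: [-7.9, -3.4, 17.0]
grip_width: 0.0358
grip_force: 45.0
```

Call:
jog_arm([
  [[0,0,-0.001],0,0.03],
  [[0,0,0],0,0.04],
  [[0,0,0],0,0.05],
  [[0,0,0],0,0.05],
  [[0,0,-0.005],0,0.05],
  [[0,0,-0.02],0,0.05],
  [[0,0,-0.035],0,0.05],
  [[0,0,-0.035],0,0.03],
  [[0,0,-0.035],0,0.01],
  [[0,0,-0.02],0,0],
  [[0,0,0],0,0],
  [[0,0,0],0,0],
], squeeze=20)

```text
time_s: 19.73
ee_pos: [0.4809, 0.2331, 0.1799]
eef_rot: [3.14, 0.002, 2.915]
force: [0.1, 0.5, 0.3]
grip_width: 0.0199
grip_force: 0.0
```

Call:
jog_arm([
  [[-0.015,0.004,0],0,0],
  [[-0.025,0.006,0],0,0],
  [[-0.03,0.007,0],0,0],
  [[-0.03,0.007,0],0,0],
  [[-0.025,0.006,0],0,0],
  [[-0.015,0.004,0],0,0],
  [[-0.008,0.002,0],0,0],
  [[0,0,0],0,0],
  [[0,0,0],0,0],
])

```text
time_s: 20.48
ee_pos: [0.6324, 0.2347, 0.1771]
eef_rot: [-3.14, -0.002, 2.915]
force: [0.1, 0.6, 0.0]
grip_width: 0.0003
grip_force: 0.0
```

Run:
```python
from h import *
np.set_printoptions(precision=1,suppress=True)
o=get_obs();t=o["ee_pos"];print(t*1e3,o["eef_rot"],o["force"])
c=camera("scene");P=cloud(c);x,y,z=[P[...,i] for i in range(3)]
cv2.imwrite("pics/g6.png",cv2.resize(c["image"][100:220,260:420,::-1],(800,600),interpolation=2))
for n,b in(("long",(.27,.36)),("short",(.19,.26))):
    m=(x>.42)&(x<.55)&(y>b[0])&(y<b[1])&(abs(z-.053)<.005)&(c["range_z"]>0)
    q=P[comp(m)];print(n,len(q),cv2.minAreaRect((q[:,:2]*1000).astype(np.float32)),np.percentile(q[:,2],[10,50,90])*1e3)
a=-.227;u=((x-.535)*np.cos(a)+(y-.258)*np.sin(a))*1e3;v=(-(x-.535)*np.sin(a)+(y-.258)*np.cos(a))*1e3
m=(u>0)&(u<110)&(abs(v)<75)&(z>.075)&(z<.115);print('lid u',np.percentile(u[m],[2,50,98]),np.percentile(v[m],[2,98]))
for d in spot_point("lid_edge",c)[:2]: print(d["p"],at_z(c,d["at"],.091)*1e3)
```

```text
[632.4 234.7 177.1] [-3.1 -0.   2.9] [0.1 0.6 0. ]
long 128 ((494.4011535644531, 303.41680908203125), (41.74958419799805, 65.45844268798828), 79.26595306396484) [48.7 51.2 53.5]
short 96 ((478.81085205078125, 229.46945190429688), (40.81960678100586, 42.28213882446289), 81.41050720214844) [48.7 50.9 53.2]
lid u [31.6 53.8 75.6] [-74.2  69.6]
0.66 [598.  224.5  91. ]
```

View pics/g6.png

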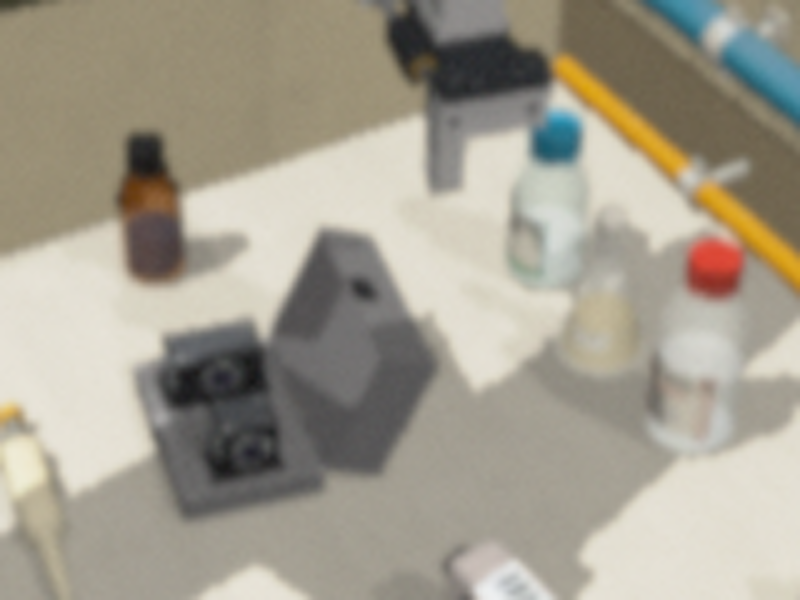

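Both cubes are seated at (220,375) and (245,445). The fingers are above and behind the lid edge, so I'll lower behind it.

Call:
jog_arm([
  [[0,0,0.02],0,0],
  [[0,0,0.025],0,0],
  [[0,0,0.025],0,0],
  [[0,0,0.02],0,0],
  [[0,0,0.009],0,0],
  [[0,0,0],0,0],
])

```text
time_s: 21.08
ee_pos: [0.6317, 0.2347, 0.078]
eef_rot: [-3.14, -0.003, 2.916]
force: [0.7, -0.6, -0.0]
grip_width: 0.0004
grip_force: 0.0
```

Call:
jog_arm([
  [[0.006,0,0],0,0],
  [[0.006,0,0],0,0],
  [[0.006,0,0],0,0],
  [[0.006,0,0],0,0],
  [[0.006,0,0],0,0],
  [[0,0,0],0,0],
])

```text
time_s: 21.58
ee_pos: [0.6033, 0.2422, 0.0817]
eef_rot: [3.14, 0.002, 2.916]
force: [1.0, 0.0, 0.4]
grip_width: 0.0005
grip_force: 0.4
```

Call:
jog_arm([
  [[0.007,0,0],0,0],
  [[0.007,0,0],0,0],
  [[0.007,0,0],0,0],
  [[0.007,0,0],0,0],
  [[0.007,0,0],0,0],
  [[0.007,0,0],0,0],
  [[0,0,0],0,0],
])

```text
time_s: 22.17
ee_pos: [0.5615, 0.2515, 0.0801]
eef_rot: [-3.142, -0.001, 2.916]
force: [1.0, 0.0, 0.4]
grip_width: 0.0007
grip_force: 0.3
```

Call:
jog_arm([
  [[0.006,0,-0.002],0,0],
  [[0.006,0,-0.002],0,0],
  [[0.006,0,-0.002],0,0],
  [[0.006,0,-0.002],0,0],
  [[0,0,0],0,0],
])

```text
time_s: 22.58
ee_pos: [0.5383, 0.2568, 0.0883]
eef_rot: [-3.142, -0.0, 2.916]
force: [0.2, -0.5, 0.1]
grip_width: 0.0005
grip_force: 0.0
```

Run:
```python
from h import *
o=get_obs();print(o["ee_pos"],o["force"])
c=camera("scene");cv2.imwrite("pics/g7.png",cv2.resize(c["image"][100:220,240:400,::-1],(800,600),interpolation=2))
```

```text
[0.53834546 0.25679398 0.08828652] [ 0.24716207 -0.45320869  0.08472226]
```

View pics/g7.png

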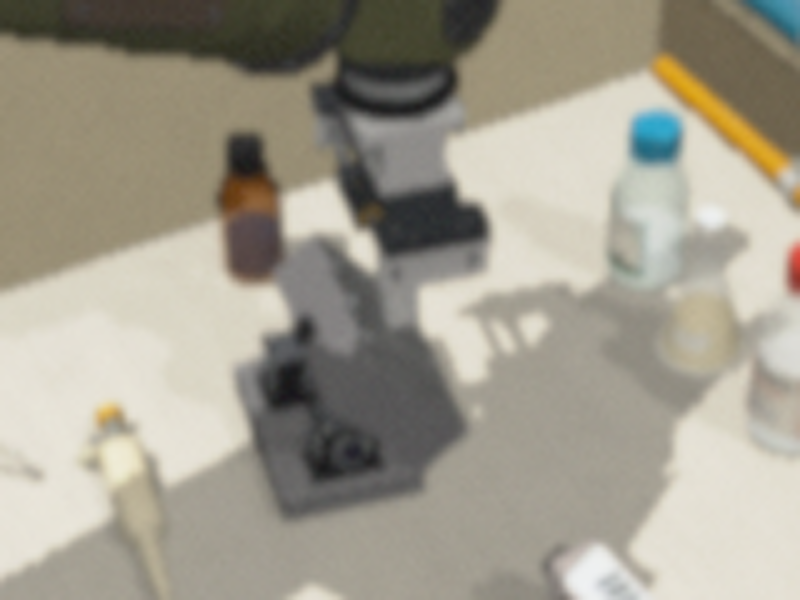

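The lid at (330,320) is past vertical and seems to be falling shut. I'll back off upwards and wait.

Call:
jog_arm([
  [[0.006,0,0],0,0],
  [[0,0,0],0,0],
  [[0,0,-0.01],0,0],
  [[0,0,-0.03],0,0],
  [[0,0,-0.03],0,0],
  [[0,0,-0.03],0,0],
  [[0,0,-0.03],0,0],
  [[0,0,0],0,0],
  [[0,0,0],0,0],
  [[0,0,0],0,0],
  [[0,0,0],0,0],
  [[0,0,0],0,0],
])

```text
time_s: 23.63
ee_pos: [0.5333, 0.2576, 0.2168]
eef_rot: [-3.14, -0.002, 2.915]
force: [0.3, 0.8, -0.7]
grip_width: 0.0007
grip_force: 0.0
```

Call:
jog_arm([
  [[0,0,0],0,0],
  [[0,0,0],0,0],
  [[0,0,0],0,0],
  [[0,0,0],0,0],
  [[0,0,0],0,0],
  [[0,0,0],0,0],
  [[0,0,0],0,0],
  [[0,0,0],0,0],
  [[0,0,0],0,0],
  [[0,0,0],0,0],
  [[0,0,0],0,0],
  [[0,0,0],0,0],
])

```text
time_s: 24.63
ee_pos: [0.5336, 0.2578, 0.2179]
eef_rot: [3.142, 0.0, 2.915]
force: [0.5, -0.2, 0.5]
grip_width: 0.0004
grip_force: 0.0
```

Run:
```python
from h import *
np.set_printoptions(precision=1,suppress=True)
o=get_obs();print(o["time_s"],o["ee_pos"]*1e3,o["force"])
c=camera("scene");P=cloud(c);x,y,z=[P[...,i] for i in range(3)]
a=-.227;u=((x-.487)*np.cos(a)+(y-.2695)*np.sin(a))*1e3;v=(-(x-.487)*np.sin(a)+(y-.2695)*np.cos(a))*1e3
for lo in range(-50,50,20):
    m=(u>lo)&(u<lo+20)&(abs(v)<65)&(z<.15)&(c["range_z"]>0);print(lo,np.percentile(z[m],[5,50,95])*1e3)
cv2.imwrite("pics/g8.png",cv2.resize(c["image"][130:290,240:440,::-1],(750,600),interpolation=2))
```

```text
24.6333 [533.6 257.8 217.9] [ 0.5 -0.2  0.5]
-50 [19.1 65.  70.1]
-30 [62.4 65.6 68.6]
-10 [60.9 64.  67.6]
10 [59.4 62.3 65.3]
30 [57.  60.5 63.9]
```

View pics/g8.png

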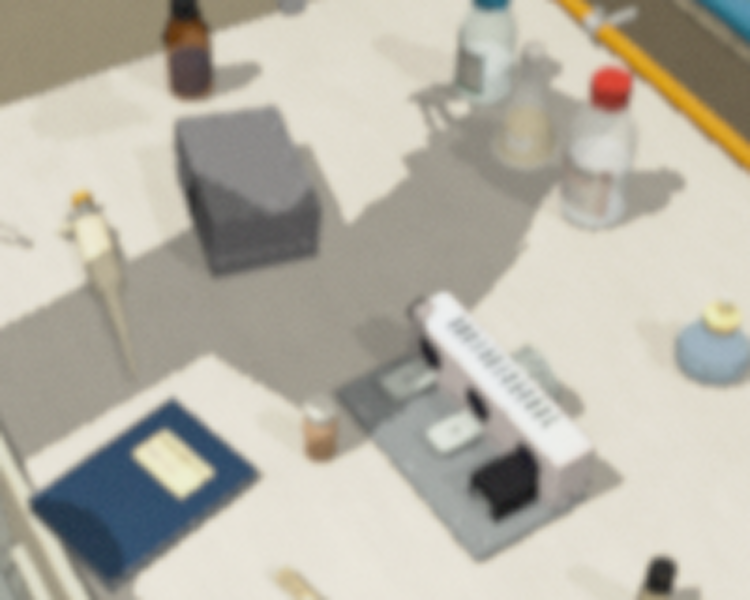

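The case at (245,190) is nearly shut, but the front is about 5 mm high and may still be settling. The blank is still on its rail and the vial is standing. I'll wait and re-measure.

Call:
jog_arm([
  [[0,0,0],0,0],
  [[0,0,0],0,0],
  [[0,0,0],0,0],
  [[0,0,0],0,0],
  [[0,0,0],0,0],
  [[0,0,0],0,0],
  [[0,0,0],0,0],
  [[0,0,0],0,0],
  [[0,0,0],0,0],
  [[0,0,0],0,0],
  [[0,0,0],0,0],
  [[0,0,0],0,0],
])

```text
time_s: 25.68
ee_pos: [0.5336, 0.2578, 0.218]
eef_rot: [3.142, 0.0, 2.915]
force: [0.4, -0.7, 0.5]
grip_width: 0.0002
grip_force: 0.0
```

Run:
```python
from h import *
np.set_printoptions(precision=1,suppress=True)
c=camera("scene");P=cloud(c);x,y,z=[P[...,i] for i in range(3)]
a=-.227;u=((x-.487)*np.cos(a)+(y-.2695)*np.sin(a))*1e3;v=(-(x-.487)*np.sin(a)+(y-.2695)*np.cos(a))*1e3
for lo in range(-50,50,20):
    m=(u>lo)&(u<lo+20)&(abs(v)<65)&(z<.15)&(c["range_z"]>0);print(lo,np.percentile(z[m],[5,50,95])*1e3)
```

```text
-50 [45.2 59.6 62.7]
-30 [56.2 59.5 62.8]
-10 [56.4 59.3 62.8]
10 [57.  59.7 63.1]
30 [56.2 58.8 62.4]
```

The lid is now flat and shut, and the arm is clear.

```bash
python3 -c "
from station import *
print(hand_in())"
```

```text
the job is handed in; nothing more can be done
None
```

The long and short cubes are upright in their recesses, the case lid is shut, and the blank, the vial and both bottles were left where they stood; the job was handed in at about 26 s.

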